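Tuck a slide carrier under the stage clip and hold it flat

ROBOT

A 6-joint arm with a two-finger parallel gripper is mounted at the origin on the work surface. World frame = base frame: x ahead of the robot, y to its left, z up, the work surface at z = 0. Lengths are in m, angles in rad, forces in N, time in s.
With the tool pointing down it reaches from about 0.275 to 0.825 m from the base axis. Payload 4.9 kg.
Tool frame: the origin (TCP) lies midway between the tips of the shut fingers; the grasp point (between the pads) lies 19 mm behind it (grip_point_offset is the distance from the TCP to the grasp point, in m); z points along the fingers, x is the direction in which the jaws open and shut, and the axes are right-handed (so a half turn about z gives the same grasp; the last joint's range is limited). The gripper opens to 85 mm and grips with 20 to 120 N. Pads are 22 mm wide; open, the fingers measure 114 mm over their backs; the gripper's body (76 mm by 85 mm) begins 54 mm behind the grasp point. The pads swing forward as they close: fully open they stand 13 mm farther back than shut.
Start: joints at [-1.416, 0.326, -0.193, 1.052, 0, 1.437], TCP at [0.157, -0.527, 0.231] pointing down, gripper open.
Joint ranges: [-2.65, 2.65], [-0.97, 1.79], [-1.3, 1.35], [-1.93, 2.1], [-1.47, 1.37], [-3.14, 3.14]. Speed limits (rad/s): [2.57, 2.57, 3.14, 3.14, 3.14, 3.14].

INTERFACE

Orientations are given as a rotation vector (axis times angle).
In Python, from cell import * gives the robot as it stands. Calls block until the motion is done:
- movep(position, orientation): joint-space move of the TCP to a pose.
- move_l(position, velocity=0.15, rot=None, until_force=None): straight line of the TCP; rot=None keeps the orientation; velocity is the mean speed in m/s. With until_force (N) it stops when the force on the tool has changed by that much, and returns True; else False.
- set_joints(angles): joint-space move.
- let_go() and grab(newtons=None): open the fingers fully, or close them until they stop; newtons is the grip in N (None keeps the last).
- sleep(seconds).
- ik(position, orientation): joint angles nearest the present ones, or None.
- get_state(): the state.
- grab_frame(name): name is "scene" or "side" or "wrist"; returns a dict with "img" (400x640x3 uint8, red, green, blue), "fx", "fy", "cx", "cy" (pixels), "cam_to_world" (4x4, takes a point from camera to world coordinates); the wrist camera has in their place "T_tool_cam" (4x4, takes a point from camera to tool coordinates, whose origin is the TCP and whose axes are the tool frame's). Camera axes: x right, y down, z forward; pixel columns grow to the right and rows downward; lengths in m; the calibration is good to about 2 mm. The wrist camera is an equidistant fisheye: a pixel r from the principal point sees the ray r / f radians off the axis. A picture is of the moment at which its call begins: read the wrist's pose just before it. There is no depth.
A pose or a line that the arm cannot do raises MotionError and nothing moves.
- sign_off(): hands the job in, once; it reports no verdict.
Trained networks look in the newest picture that a camera, given by its name, has taken for a name from the list of things; names that differ only in an ending like _2 or _b are one class to them, and where a whole thing is asked for, a point or a joint stands for the part that bears it (a point fixed in the world has none). Each returns a list of dicts, best first, with "score" (0 to 1); they miss things now and then, are a little off and sometimes report something else, mostly with a low value. They report only what shows in the picture. A call takes as long as a camera call. They do not tell look-alikes from the thing itself.
- spot_in(camera, name): "centre" ([column, row] in pixels, amid what is visible of it).
- silhouettes(camera, name): "mask" (400x640 bool, what is visible of it) and "centre" ([column, row] in pixels, amid what is visible of it).
- tip_of(camera, name): "centre" ([column, row] in pixels: a listed point, or the origin of a listed thing).
The state is a dict: "clock": time; "q": joint angles; "joint_velocities": joint speeds; "tau": joint torques, N m; "position": TCP position; "eef_rot": TCP orientation; "contact_force": force on the tool from outside, world axes, zero at the start; "wrist_torque": the same for the moment, N m; "finger_gap": opening from 0.0 (shut) to 1.0 (fully open).
Only numpy, scipy, OpenCV 4.12 (cv2) and the standard library are available. Lean on these libraries where they do the work, as an engineer would, in place of code of your own. Each camera call takes 0.05 s, during which the arm holds its last target.

TASK

Pick up the blue slide carrier by its white fin, lay it flat on the black sloping stage in front of the steel clip with its white-striped edge towards the clip, then slide it up the slope so that this edge goes squarely and centrally under the clip until it meets the stop, without lifting the clip. Finish while still holding the carrier there, pressed down firmly and flat on the stage. Leave the slide box, wash bottle and stain jar where they are.

Things in the scene. Friction and masses are not known exactly. Their poses are not given: they have to be found in the camera images.
- carrier_fin (a point): Centre of the white grip fin (40 x 12 x 30 mm high) on the loose slide carrier, a blue plate 130 x 80 x 5 mm, 0.11-0.23 kg, flat on the bench at the start. Axes: x towards the white-striped leading edge (along the fin), y across the fin's 12 mm, z up. It lies on the midline, 100 mm behind the leading edge, 30 mm ahead of the rear one, 20 mm above the plate's underside (fin spans 5 to 35 mm).
- carrier_edge (a point): Middle of the carrier's leading (white-striped) edge, half-way up the 5 mm plate (2.5 mm above its underside); axes as the carrier's.
- deck: Black fixed stage plate sloping 0.21 rad. Origin on its top face, 75 mm above the bench; x up the slope to the clip, y across, z out of the face. The face spans x -120 to 100, y -85 to 85 mm; white lines at y -50 and 50 mm. The aluminium stop bar under the clip, 8 mm high, 120 mm wide, has its face at x = 75 mm.
- clip_lip (a point): Middle of the free front lip of the steel clip, a leaf 110 mm wide (centred on the stage), 2.5 mm thick, yellow stripe. Clip down: lip at x = 38 mm in the stage's frame, 8 mm of free height between stage and leaf for the 5 mm plate, lip flared up 2 to 3 mm. At the stop, 37 mm of the carrier is under the clip.
- clip (a joint): Hinge of the clip at its rear end: 0 = lying down, grows as the lip is lifted (rad; 0.1 rad raises the lip about 4.5 mm). A weak spring holds it down; under 1.5 N at the lip starts to lift it.
- slidebox_mid (a point): Centre of a green slide box with white lid, 100 x 85 x 35 mm, loose, a bystander.
- washbottle_mid (a point): A point on the axis of a white wash bottle, 80 mm above the bench; 68 mm diameter, 200 mm high with a bent spout; loose, a bystander.
- stainjar_mid (a point): Point on the axis, half-way up, of an amber stain jar, 48 mm diameter, 75 mm high; loose, a bystander.
There are look-alikes about, which are no part of the job. What is shaped like the part that bears carrier_fin but brown or pink is not meant.

How it is judged:
On the way, in this order (a step that is already met when the one before it is completed fails the run):
1. the carrier lies flat on the stage, its leading edge still in front of the clip (contact force between carrier and deck above 0.3 N and x of carrier_edge in the frame of deck below 0.04 m and x of carrier_fin in the frame of deck above -0.12 m and angle between the z axis of carrier_fin and the z axis of deck, either way round below 0.12 rad), for 0.2 s.
2. the leading edge is under the clip, the clip still down (x of carrier_edge in the frame of deck above 0.05 m and z of carrier_edge in the frame of deck between 0 and 0.008 m and value of joint clip below 0.1 rad), for 0.1 s.
At the end, for the whole second after the job is handed in: Leading edge under the clip within 5 mm of the stop, 15 mm of the midline, square within 0.1 rad; carrier flat (0.05 rad, edge raised under 3 mm) and still; clip down (under 0.04 rad); fingers on it (over 1.5 N), pressing it on the stage with over 4 N; bystanders within 30 mm of their starts (x of carrier_edge in the frame of deck between 0.07 and 0.079 m and y of carrier_edge in the frame of deck between -0.015 and 0.015 m and z of carrier_edge in the frame of deck between -0.002 and 0.0055 m and x of carrier_fin in the frame of deck below -0.015 m and angle between the z axis of carrier_fin and the z axis of deck, either way round below 0.05 rad and angle between the x axis of carrier_fin and the x axis of deck, either way round below 0.1 rad and value of joint clip below 0.04 rad and contact force between carrier and deck above 4 N and contact force between the fingers and carrier above 1.5 N and linear speed of carrier below 0.02 m/s and distance of each of slidebox_mid, washbottle_mid, stainjar_mid from where it was at the start of the episode below 0.03 m); the arm keeps its last pose, push and grip.
It fails at once if the clip is lifted (over 0.12 rad) (value of joint clip above 0.12 rad).
It fails at once if a bystander is pushed by more than 30 mm (distance of any of slidebox_mid, washbottle_mid, stainjar_mid from where it was at the start of the episode above 0.03 m).
It also fails if it takes over 45 s, if anything falls off the work surface, if the arm or the gripper's body presses on something with over 40 N, if the wrist force passes 120 N, or if a joint passes its speed limit or range.

## Working session

There is one attempt and no reset: what is moved stays moved. The work goes in short steps, each a Python script; the robot and the scene stay as the last script left them, time stands still between calls to the robot, and variables do not carry over. Pictures are saved under pics/ and viewed, and the job is handed in when it is done.

```bash
ls; mkdir -p pics; python3 - <<'E'
from cell import *
import cv2
s=get_state(); print(s['clock'],s['position'],s['eef_rot'],s['finger_gap'])
for c in ("scene","side","wrist"):
    f=grab_frame(c); cv2.imwrite(f"pics/a_{c}.png",f["img"][:,:,::-1])
    print(c,f["fx"],f["fy"],f["cx"],f["cy"]); print(f.get("cam_to_world",f.get("T_tool_cam")))
    for n in ("carrier_fin","carrier_edge","deck","clip_lip"):
        print(c,n,[(np.round(d["centre"],1).tolist() if 1 else 0,round(d["score"],2)) for d in tip_of(c,n)] if 'np' in globals() else [(d["centre"],d["score"]) for d in tip_of(c,n)])
E
```

```text
pics
0.0 [ 0.15655289 -0.52663883  0.23051127] [-2.51696273e+00  1.87798647e+00  1.92923664e-03] 0.9985668347323932
scene 369.74821442245695 369.74821442245695 320.9952651791832 198.76393659681307
[[-0.0776925   0.72148228 -0.68806046  1.13617029]
 [ 0.9969234   0.04903985 -0.06114591  0.10010277]
 [-0.01037331 -0.69069416 -0.72307259  0.76409172]
 [ 0.          0.          0.          1.        ]]
scene carrier_fin [([502.1, 241.7], 0.84), ([352.8, 187.9], 0.68), ([416.5, 203.8], 0.55)]
scene carrier_edge [([367.4, 167.0], 0.85), ([477.0, 218.4], 0.81), ([432.0, 231.8], 0.61)]
scene deck [([302.6, 237.6], 0.59)]
scene clip_lip [([301.8, 248.0], 0.63)]
side 404.75104462461525 404.75104462461525 320.73771674101096 200.3458034611891
[[-0.86122181 -0.38459321  0.33224248  0.17911476]
 [-0.50811223  0.66559301 -0.54663324  0.60616625]
 [-0.01090684 -0.63958894 -0.76863973  0.86063949]
 [ 0.          0.          0.          1.        ]]
side carrier_fin [([200.5, 363.0], 0.84), ([301.4, 315.1], 0.69), ([361.3, 263.0], 0.64)]
side carrier_edge [([388.1, 300.7], 0.91), ([259.5, 308.1], 0.9)]
side deck [([298.6, 177.2], 0.7)]
side clip_lip [([284.3, 172.6], 0.78), ([296.6, 176.7], 0.62)]
wrist 309.70691628693146 309.70691628693146 323.3993701198984 197.92194674859914
[[ 9.99999528e-01  9.64905653e-04  1.12993295e-04 -4.28084456e-04]
 [-9.55079728e-04  9.55133298e-01  2.96174729e-01 -7.65685880e-02]
 [ 1.77857012e-04 -2.96174697e-01  9.55133769e-01 -1.42354425e-01]
 [ 0.00000000e+00  0.00000000e+00  0.00000000e+00  1.00000000e+00]]
wrist carrier_fin []
wrist carrier_edge []
wrist deck []
wrist clip_lip []
```

View pics/a_scene.png

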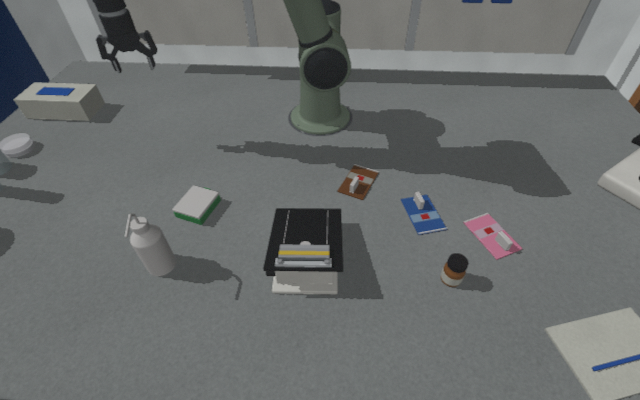

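View pics/a_side.png

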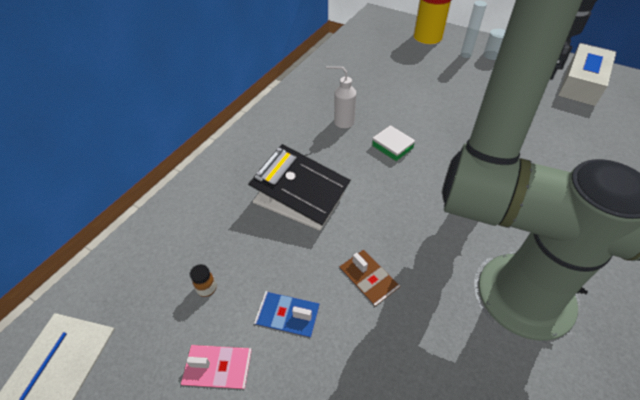

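The scene picture shows three candidates: brown at (354,185), pink at (504,242) and blue at (418,203). The blue one matches the description. Its white-striped edge is near (432,231) in scene and (260,310) in side. The deck is at (305,240) in scene, with its clip on the side away from the robot. I'll check with close crops.

```bash
python3 - <<'E'
import cv2
a=cv2.imread('pics/a_scene.png'); b=cv2.imread('pics/a_side.png')
def crop(im,x,y,w,h,s,n): cv2.imwrite(n,cv2.resize(im[y:y+h,x:x+w],None,fx=s,fy=s,interpolation=cv2.INTER_CUBIC))
crop(a,390,180,66,60,10,'pics/b1.png')
crop(b,245,280,80,60,10,'pics/b2.png')
crop(a,255,200,100,100,6,'pics/b3.png')
crop(b,240,135,120,100,6,'pics/b4.png')
E
```

```text
(no output)
```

View pics/b1.png

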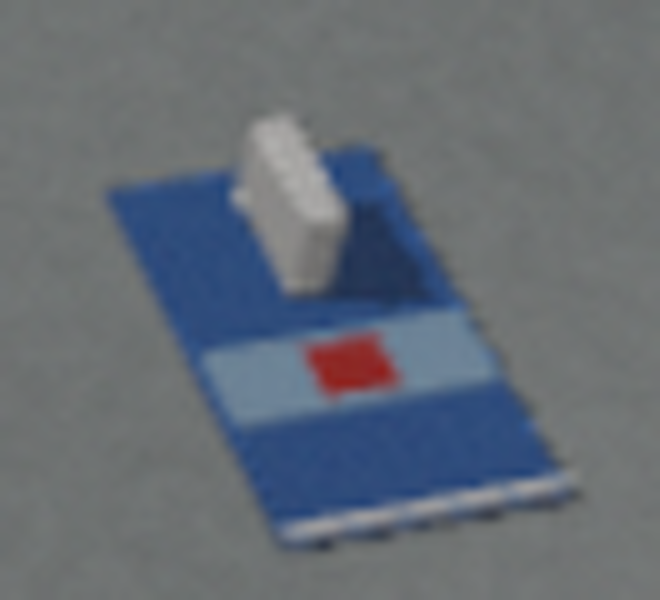

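View pics/b2.png

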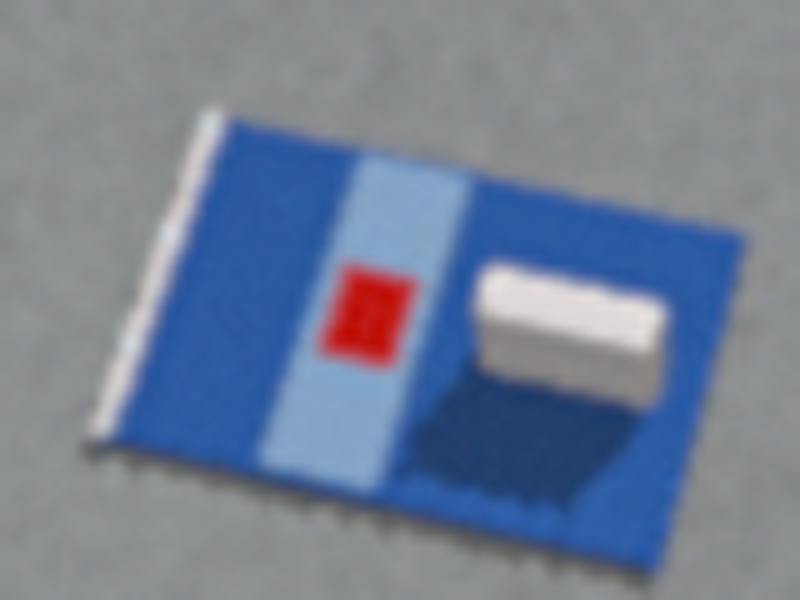

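View pics/b3.png

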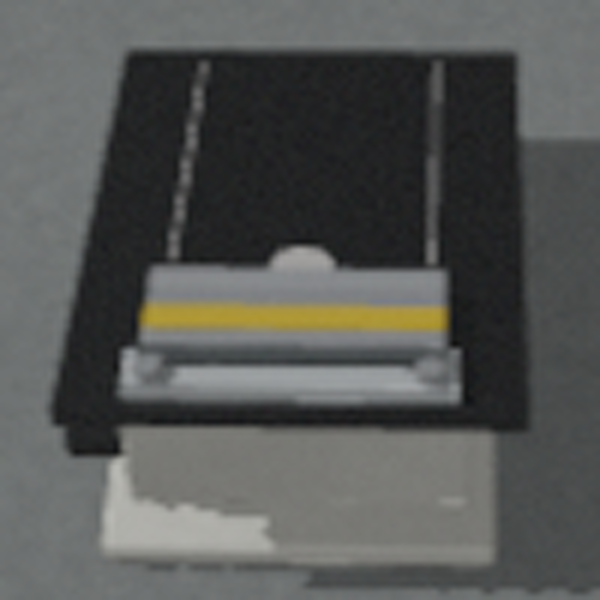

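View pics/b4.png

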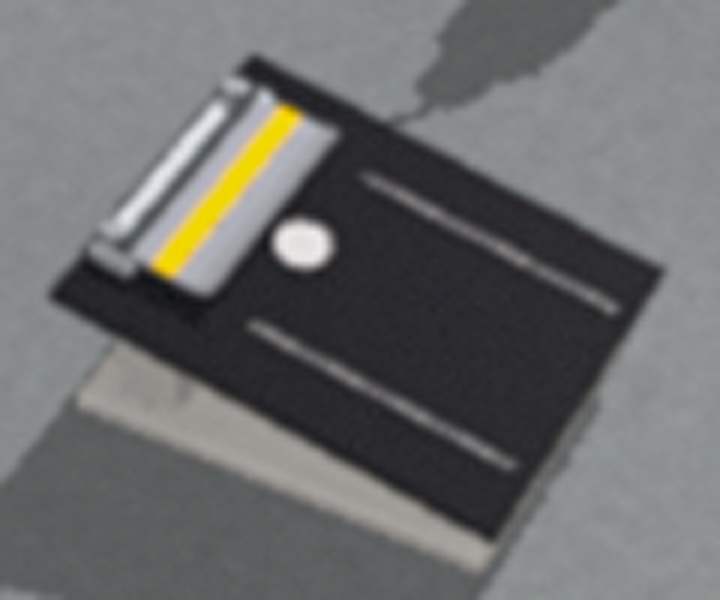

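```bash
cat > h.py <<'E'
import numpy as np, cv2
from scipy.optimize import least_squares
from scipy.spatial.transform import Rotation as R
def px(uv,x0,y0,s): return (np.array(uv,float)+.5)/s-.5+[x0,y0]
def proj(P,f):
    T=np.linalg.inv(f["cam_to_world"]); p=P@T[:3,:3].T+T[:3,3]
    return np.c_[f["fx"]*p[:,0]/p[:,2]+f["cx"], f["fy"]*p[:,1]/p[:,2]+f["cy"]]
def deckR(yaw): return (R.from_euler('z',yaw)*R.from_euler('y',-0.21)).as_matrix()
E
python3 - <<'E'
from cell import *
from h import *
fs=grab_frame("scene"); fd=grab_frame("side")
c=np.array([[-.13,-.04,.005],[-.13,.04,.005],[0,-.04,.005],[0,.04,.005],[-.1,0,.02]])
cs=np.vstack([px([[108,190],[378,148],[283,540],[575,487]],390,180,10),[416.5,203.8]])
cd=np.vstack([px([[745,235],[655,572],[210,112],[95,438]],245,280,10),[301.4,315.1]])
def fun(p,use=3):
    Rz=R.from_euler('z',p[2]).as_matrix(); P=c@Rz.T+[p[0],p[1],0]
    r=[]
    if use&1:r.append(proj(P,fs)-cs)
    if use&2:r.append(proj(P,fd)-cd)
    return np.vstack(r).ravel()
for u in (1,2,3):
    s=least_squares(fun,[.5,.3,.3],args=(u,)); print('carrier edge',u,s.x.round(4)); 
print(s.fun.reshape(2,-1,2).round(1).tolist())
d=np.array([[-.12,-.085,0],[-.12,.085,0],[.1,-.085,0],[.1,.085,0]])
ds=px([[130,52],[516,52],[55,423],[528,430]],255,200,6)
dd=px([[665,270],[490,545],[252,52],[50,297]],240,135,6)
def fun2(p,use=3):
    P=d@deckR(p[2]).T+[p[0],p[1],.075]
    r=[]
    if use&1:r.append(proj(P,fs)-ds)
    if use&2:r.append(proj(P,fd)-dd)
    return np.vstack(r).ravel()
for u in (1,2,3):
    s=least_squares(fun2,[.6,.0,.0],args=(u,)); print('deck',u,s.x.round(4)); 
print(s.fun.reshape(2,-1,2).round(1).tolist())
E
```

```text
carrier edge 1 [0.5131 0.3346 0.2943]
carrier edge 2 [0.51   0.3364 0.2861]
carrier edge 3 [0.5108 0.3357 0.2886]
[[[0.1, -0.0], [-0.4, -0.3], [0.4, 0.3], [-0.1, 0.4], [2.3, -3.7]], [[0.3, -0.1], [0.2, -0.1], [-0.4, -0.1], [-0.8, -0.5], [0.2, -1.7]]]
deck 1 [0.6128 0.0164 0.0573]
deck 2 [0.6078 0.0185 0.0527]
deck 3 [0.6105 0.0168 0.055 ]
[[[-0.1, -0.2], [0.7, 0.4], [-0.5, -1.5], [0.9, -1.5]], [[-0.3, -0.3], [0.2, -1.2], [-0.7, -0.6], [-1.4, -1.2]]]
```

```bash
cat >> h.py <<'E'
CE=np.array([.5108,.3357]); CY=.2886
DO=np.array([.6105,.0168,.075]); DY=.055
def tool(Rb,flip=1):  # Rb: body axes -> tool z=-z, tool x=flip*y
    x=flip*Rb[:,1]; z=-Rb[:,2]; return R.from_matrix(np.c_[x,np.cross(z,x),z]).as_rotvec()
E
python3 - <<'E'
from cell import *
from h import *
Rc=R.from_euler('z',CY).as_matrix(); fin=CE-.1*Rc[:2,0]; print(fin)
Rd=deckR(DY)
for fl in (1,-1):
    print(fl,ik([*fin,.1],tool(Rc,fl)))
    for xe in (.01,.075):
        p=DO+Rd@[xe-.1,0,.009]; print(p,ik(p,tool(Rd,fl)), ik(p+Rd@[0,0,.1],tool(Rd,fl)))
E
```

```text
[0.41493567 0.30723896]
1 [ 0.49432119  0.39522386 -0.46278791  0.71278456  0.          0.20572119]
[0.52073702 0.01185805 0.06504089] [-0.14322253  0.33506095 -0.71540179  0.31432932  0.04106292 -0.19397735] [-0.15274969  0.15222474 -0.64345475  0.56950483  0.04300988 -0.20331169]
[0.5842129  0.01535275 0.07859078] [-0.11891309  0.40757116 -0.54395687  0.4123458   0.03607925 -0.17016651] [-0.12619817  0.24879021 -0.47730667  0.63803964  0.03757504 -0.17730121]
-1 [ 0.49432119  0.39522386 -0.46278791  0.71278456  0.         -2.93587146]
[0.52073702 0.01185805 0.06504089] [-0.14322253  0.33506095 -0.71540179  0.31432932  0.04106292  2.9476153 ] [-0.15274969  0.15222474 -0.64345475  0.56950483  0.04300988  2.93828096]
[0.5842129  0.01535275 0.07859078] [-0.11891309  0.40757116 -0.54395687  0.4123458   0.03607925  2.97142615] [-0.12619817  0.24879021 -0.47730667  0.63803964  0.03757504  2.96429144]
```

```bash
python3 - <<'E'
from cell import *
from h import *
Rc=R.from_euler('z',CY).as_matrix(); fin=CE-.1*Rc[:2,0]
movep([.157,-.527,.32],get_state()["eef_rot"])
movep([*fin,.2],tool(Rc))
s=get_state(); print(s['clock'],s['position'])
f=grab_frame("wrist"); im=f["img"][:,:,::-1].copy()
# project predicted model with fisheye
Tt=np.eye(4);Tt[:3,:3]=R.from_rotvec(s['eef_rot']).as_matrix();Tt[:3,3]=s['position']
T=np.linalg.inv(Tt@f["T_tool_cam"])
P=np.array([[x,y,.005] for x,y in((-.13,-.04),(-.13,.04),(0,-.04),(0,.04))]+[[x,y,.035] for x,y in ((-.12,-.006),(-.12,.006),(-.08,-.006),(-.08,.006))])
P=P@Rc.T+[*CE,0]; p=P@T[:3,:3].T+T[:3,3]
th=np.arctan2(np.hypot(p[:,0],p[:,1]),p[:,2]); ph=np.arctan2(p[:,1],p[:,0])
for u,v in zip(f["cx"]+f["fx"]*th*np.cos(ph),f["cy"]+f["fy"]*th*np.sin(ph)): cv2.circle(im,(int(round(u)),int(round(v))),2,(0,255,0),-1)
cv2.imwrite("pics/c.png",im)
E
```

```text
4.3833 [0.41547668 0.30675494 0.20008835]
```

View pics/c.png

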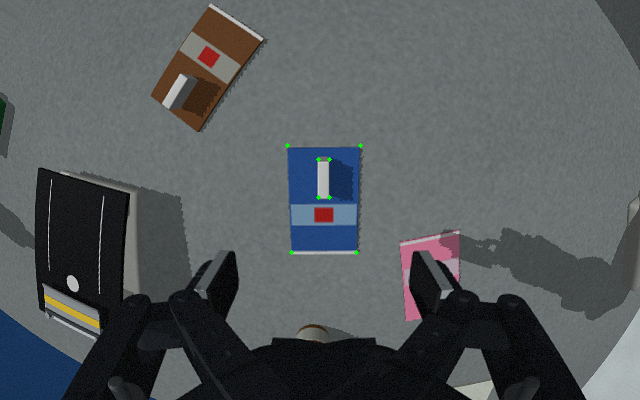

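The projected model overlays the blue carrier in the wrist view: plate corners at (288..360, 146..252), fin at (323,180). The match is within 1–2 px, so I'll grasp.

```bash
python3 - <<'E'
from cell import *
from h import *
Rc=R.from_euler('z',CY).as_matrix(); fin=CE-.1*Rc[:2,0]
rt=tool(Rc)
move_l([*fin,.06],.15,rt)
print(move_l([*fin,.009],.06,rt,until_force=8))
s=get_state(); print(s['clock'],s['position'],s['contact_force'])
grab(60); s=get_state(); print(s['finger_gap'],s['position'],s['contact_force'],s['wrist_torque'])
move_l([*fin,.06],.06); sleep(.3)
s=get_state(); print(s['clock'],s['finger_gap'],s['position'],s['contact_force'],s['wrist_torque'])
move_l([*fin,.2],.2)
for c in ("wrist","side","scene"):
    f=grab_frame(c); cv2.imwrite(f"pics/d_{c}.png",f["img"][:,:,::-1])
E
```

```text
False
6.5167 [0.41520613 0.30740727 0.00923263] [-0.45367417 -0.48339986  0.42526178]
0.1274613147028881 [0.41508376 0.30728824 0.00923806] [ 0.12820303 -0.07919311  2.77203649] [-0.07301511  0.09125107 -0.00458278]
8.4833 0.13003521624404946 [0.41475469 0.30712299 0.05971143] [ 0.43639367 -0.48192589 -1.22541665] [0.00821702 0.06998066 0.04109311]
```

View pics/d_wrist.png

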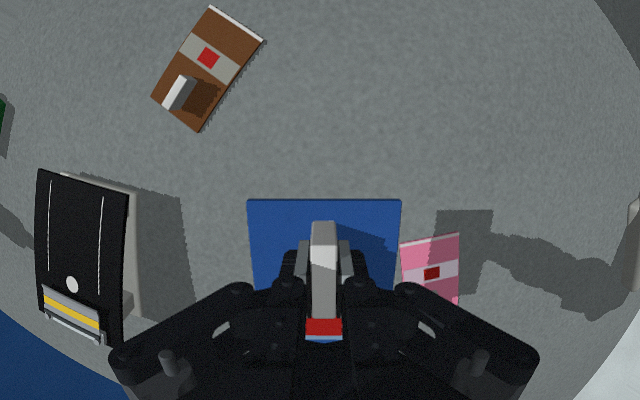

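View pics/d_side.png

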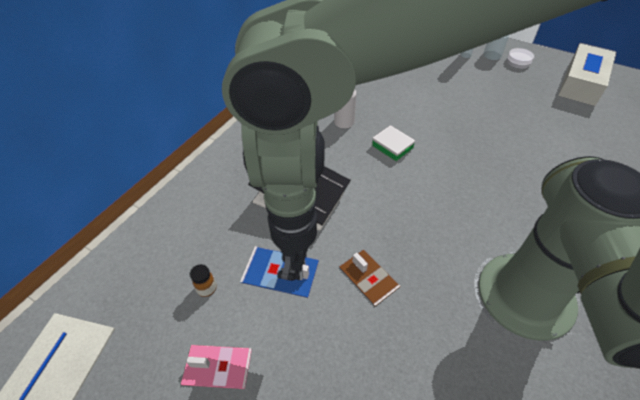

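View pics/d_scene.png

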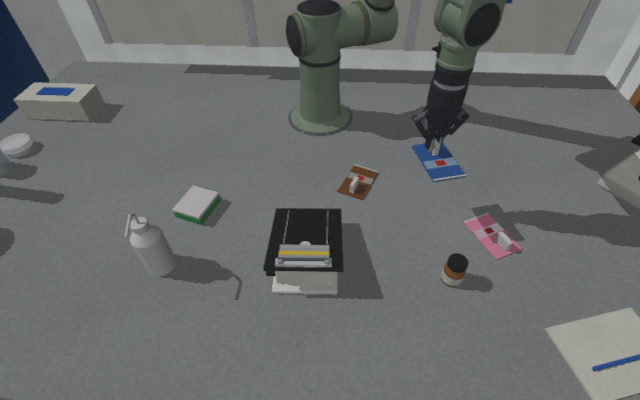

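```bash
python3 - <<'E'
from cell import *
from h import *
s=get_state(); Rt=R.from_rotvec(s['eef_rot']).as_matrix()
Pt=np.array([[-.04,-.03,.0042],[.04,-.03,.0042],[-.04,.1,.0042],[.04,.1,.0042],[0,.1,.0067]])
Pw=Pt@Rt.T+s['position']
for c in("scene","side"):
    f=grab_frame(c); uv=proj(Pw,f); print(c,uv.round(1).tolist(), [(d['centre'],d['score']) for d in tip_of(c,"carrier_edge")])
    im=cv2.resize(f["img"][:,:,::-1],None,fx=6,fy=6,interpolation=cv2.INTER_CUBIC)
    for u in uv: cv2.circle(im,tuple(int(round((a+.5)*6-.5)) for a in u),3,(0,255,0),-1)
    m=(uv.mean(0)*6).astype(int); cv2.imwrite(f"pics/e_{c}.png",im[max(0,m[1]-280):m[1]+280,m[0]-350:m[0]+350])
f=grab_frame("wrist"); T=np.linalg.inv(f["T_tool_cam"]); p=Pt@T[:3,:3].T+T[:3,3]
th=np.arctan2(np.hypot(p[:,0],p[:,1]),p[:,2]); ph=np.arctan2(p[:,1],p[:,0])
print(np.c_[f["cx"]+f["fx"]*th*np.cos(ph),f["cy"]+f["fy"]*th*np.sin(ph)].round(1).tolist())
E
```

```text
scene [[411.3, 145.1], [441.6, 140.7], [433.2, 180.7], [466.4, 175.3], [449.6, 178.8]] [([449.2, 177.9], 0.83), ([364.8, 165.9], 0.73), ([476.2, 215.3], 0.59)]
side [[318.6, 258.9], [307.6, 296.4], [254.5, 245.6], [239.6, 281.1], [247.5, 263.4]] [([390.8, 299.7], 0.96), ([245.1, 367.6], 0.62), ([247.4, 268.5], 0.6)]
[[243.4, 196.6], [401.5, 196.7], [265.8, 373.1], [379.3, 373.3], [322.5, 372.5]]
```

View pics/e_side.png

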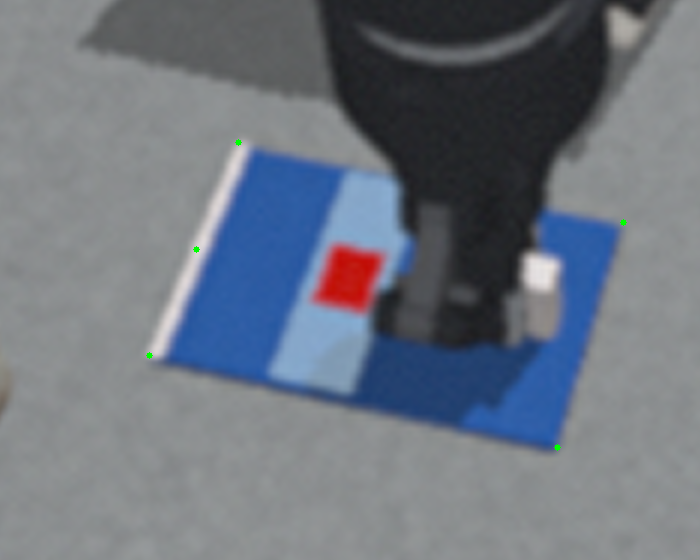

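View pics/e_scene.png

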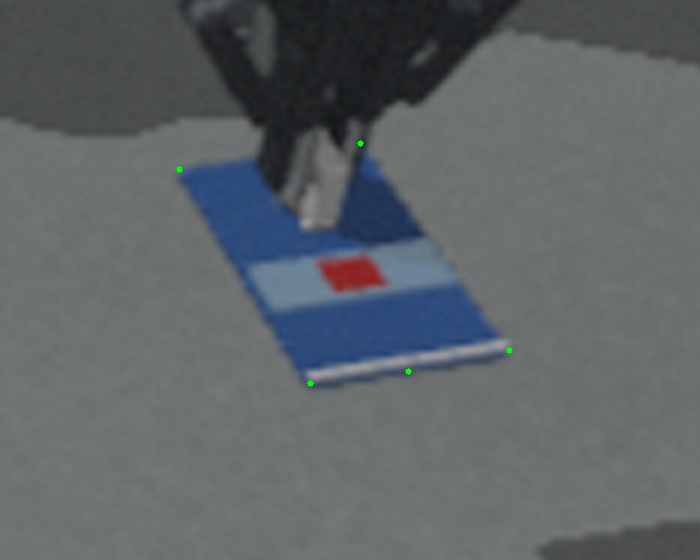

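Held as expected: the model corners overlay the carrier in both views to about 2 mm. Next I'll check the deck estimate in the wrist view and then move over it.

```bash
cat >> h.py <<'E'
def projw(P,f,s):
    Tt=np.eye(4);Tt[:3,:3]=R.from_rotvec(s['eef_rot']).as_matrix();Tt[:3,3]=s['position']
    T=np.linalg.inv(Tt@f["T_tool_cam"]); p=P@T[:3,:3].T+T[:3,3]
    th=np.arctan2(np.hypot(p[:,0],p[:,1]),p[:,2]); ph=np.arctan2(p[:,1],p[:,0])
    return np.c_[f["cx"]+f["fx"]*th*np.cos(ph),f["cy"]+f["fy"]*th*np.sin(ph)]
D=np.array([[-.12,-.085,0],[-.12,.085,0],[.1,-.085,0],[.1,.085,0],[-.12,-.05,0],[-.12,.05,0],[.03,-.05,0],[.03,.05,0],[.038,-.055,.0105],[.038,.055,.0105]])
E
python3 - <<'E'
from cell import *
from h import *
Rd=deckR(DY)
s=get_state(); f=grab_frame("wrist"); uv=projw(D@Rd.T+DO,f,s)
im=cv2.resize(f["img"][:,:,::-1],None,fx=4,fy=4,interpolation=cv2.INTER_CUBIC)
for u in uv: cv2.circle(im,tuple(int(round((a+.5)*4-.5)) for a in u),3,(0,255,0),-1)
cv2.imwrite("pics/f1.png",im[620:1400,60:760])
pre=DO+Rd@[-.09,0,.12]
movep(pre+[0,0,.05],tool(Rd)); sleep(.2)
s=get_state(); print(s['clock'],s['position'],pre, s['contact_force'],s['finger_gap'])
f=grab_frame("wrist"); uv=projw(D@Rd.T+DO,f,s); im=f["img"][:,:,::-1].copy()
for u in uv: cv2.circle(im,tuple(int(round(a)) for a in u),2,(0,255,0),-1)
cv2.imwrite("pics/f2.png",im)
for c in ("side","scene"):
  f=grab_frame(c); cv2.imwrite(f"pics/f_{c}.png",f["img"][:,:,::-1])
E
python3 -c "
import cv2;i=cv2.imread('pics/f1.png');print(i.shape)
cv2.imwrite('pics/f1.png',i[:600])"
```

```text
11.1583 [0.49766783 0.01167146 0.22345233] [0.49763296 0.01058605 0.17360232] [-0.66218486 -0.51379623 -1.95503413] 0.1284101772387766
(780, 700, 3)
```

View pics/f1.png

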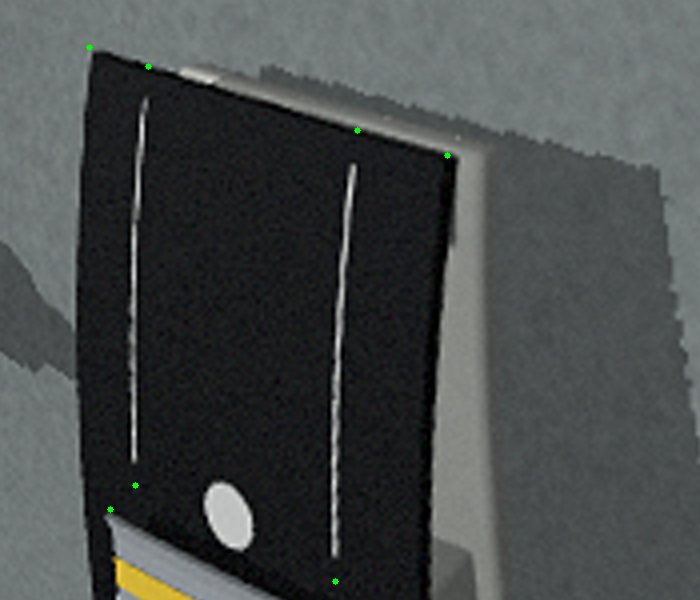

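View pics/f2.png

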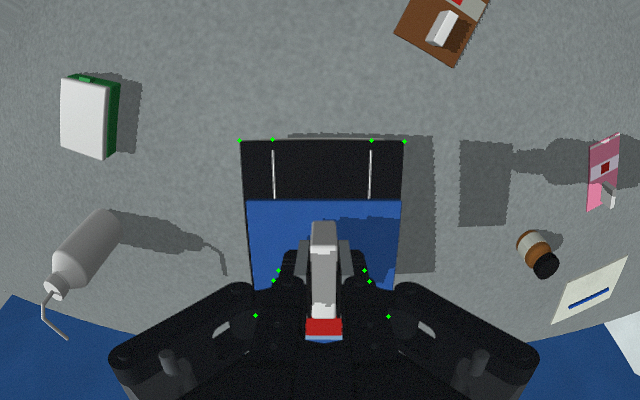

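View pics/f_scene.png

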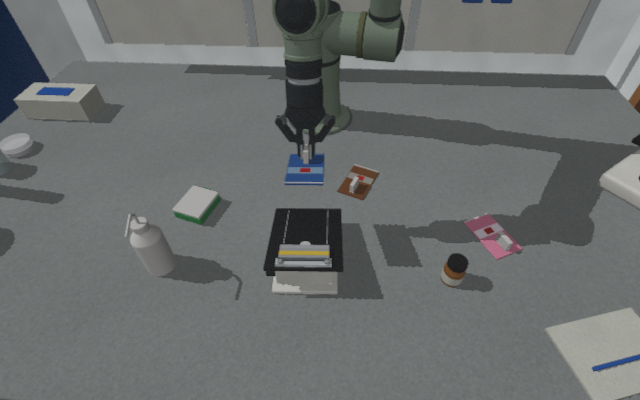

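Deck corners in the wrist view match the model to within 1–3 px, for example predicted (239,139) against seen (241,142). I'll place it with the leading edge at about x = 12 mm, in front of the lip.

```bash
cat >> h.py <<'E'
def rep(s,tag=''):
    Rd=deckR(DY)
    print(tag,round(s['clock'],2),'tcp_deck mm',(1e3*Rd.T@(s['position']-DO)).round(1),'F_deck',(Rd.T@s['contact_force']).round(1),'M',(Rd.T@s['wrist_torque']).round(2),'gap',round(s['finger_gap'],3))
E
python3 - <<'E'
from cell import *
from h import *
Rd=deckR(DY); rt=tool(Rd); P=lambda x,z,y=0:DO+Rd@[x,y,z]
move_l(P(-.088,.04),.12,rt); sleep(.2); rep(get_state(),'hover')
print(move_l(P(-.088,.004),.02,rt,until_force=5)); sleep(.4); rep(get_state(),'down')
for c in ("side","scene"):
  f=grab_frame(c); cv2.imwrite(f"pics/g_{c}.png",cv2.resize(f["img"][120:260,220:380,::-1],None,fx=4,fy=4,interpolation=cv2.INTER_CUBIC))
E
```

```text
hover 12.73 tcp_deck mm [-87.4  -0.1  40.6] F_deck [-0.1  0.2 -1.3] M [0.02 0.34 0.02] gap 0.127
True
down 14.51 tcp_deck mm [-88.1   0.    9.2] F_deck [-0.3  0.5  5.3] M [-0.01  0.15  0.01] gap 0.125
```

View pics/g_side.png

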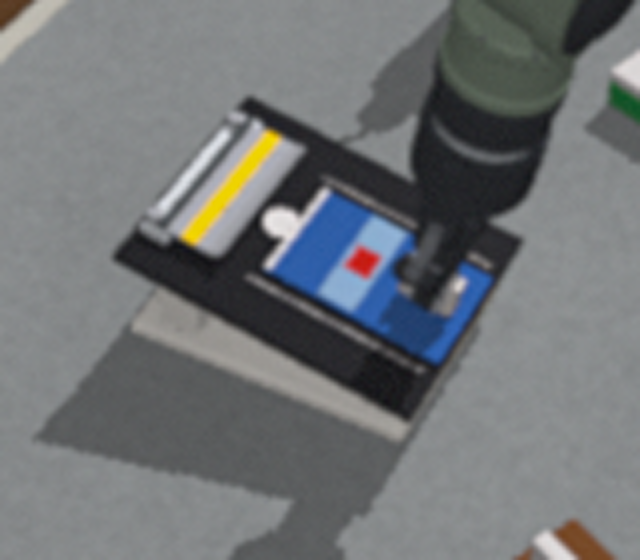

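View pics/g_scene.png

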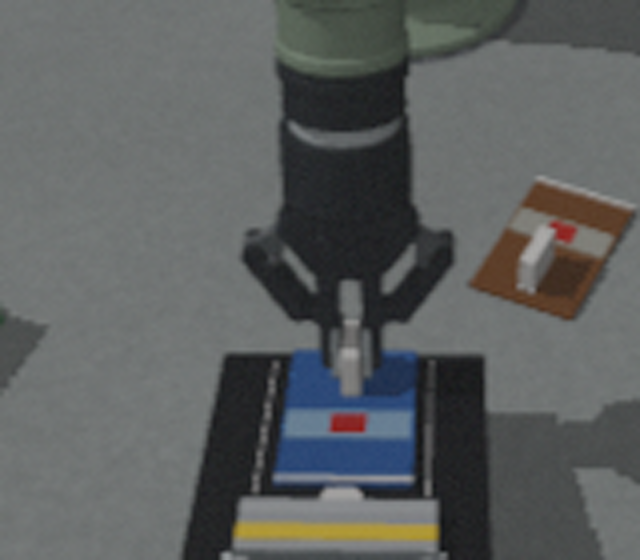

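The carrier is flat on the deck. TCP height is 9.2 mm, exactly as expected, with 5 N contact force. It's centred between the white lines (gaps of about 15 and 16 px in the scene crop) and its edge is in front of the clip. Now the slide.

```bash
python3 - <<'E'
from cell import *
from h import *
Rd=deckR(DY); rt=tool(Rd); P=lambda x,z,y=0:DO+Rd@[x,y,z]
rep(get_state())
for x in (-.065,-.05,-.036):
    print(move_l(P(x,.0085),.03,rt,until_force=10)); rep(get_state(),x)
for c in ("side","scene"):
  f=grab_frame(c); cv2.imwrite(f"pics/i_{c}.png",cv2.resize(f["img"][120:260,220:380,::-1],None,fx=4,fy=4,interpolation=cv2.INTER_CUBIC))
E
```

```text
14.61 tcp_deck mm [-88.1   0.    9.2] F_deck [0.7 0.7 5.1] M [0.   0.14 0.03] gap 0.128
True
-0.065 14.88 tcp_deck mm [-88.2   0.    9.2] F_deck [-0.3  0.2  4.2] M [-0.04  0.07 -0.03] gap 0.129
True
-0.05 15.22 tcp_deck mm [-88.2   0.    9.2] F_deck [-0.8  1.1  4.3] M [-0.   -0.05  0.01] gap 0.13
True
-0.036 15.6 tcp_deck mm [-88.2  -0.    9.3] F_deck [-0.9 -0.8  5.3] M [-0.07 -0.14  0.03] gap 0.127
```

View pics/i_side.png

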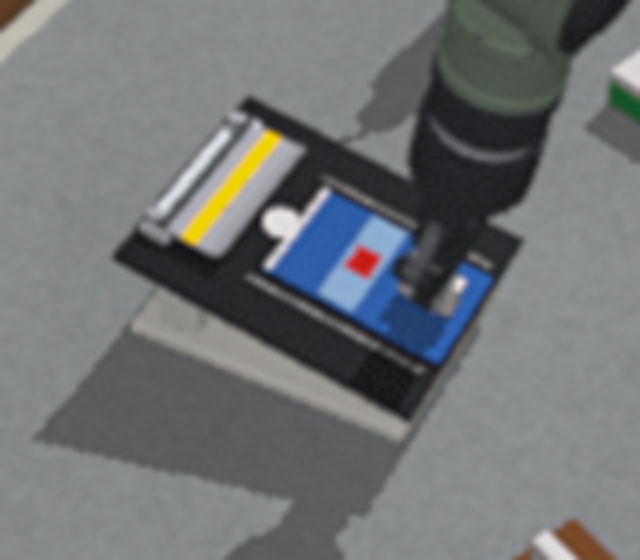

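View pics/i_scene.png

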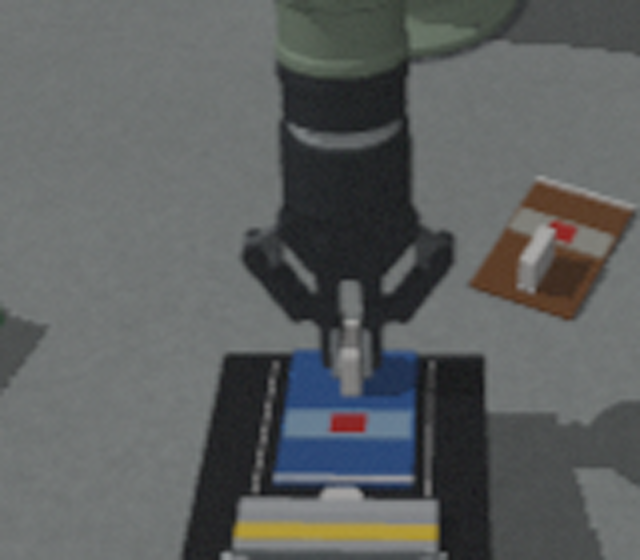

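```bash
python3 - <<'E'
from cell import *
from h import *
Rd=deckR(DY); rt=tool(Rd); P=lambda x,z,y=0:DO+Rd@[x,y,z]
print(move_l(P(-.075,.0094),.03,rt,until_force=20)); rep(get_state()); sleep(.2); rep(get_state())
E
```

```text
True
 15.98 tcp_deck mm [-88.2  -0.    9.3] F_deck [-1.5 -0.1  5.1] M [-0.01 -0.12 -0.06] gap 0.128
 16.18 tcp_deck mm [-88.2  -0.    9.3] F_deck [-3.   0.5  4.6] M [-0.05 -0.11 -0.05] gap 0.128
```

```bash
python3 - <<'E'
from cell import *
from h import *
Rd=deckR(DY); rt=tool(Rd); P=lambda x,z,y=0:DO+Rd@[x,y,z]
for x,z in ((-.0865,.0094),(-.085,.0094),(-.083,.0096)):
    move_l(P(x,z),.01,rt); rep(get_state()); sleep(.1); rep(get_state())
E
```

```text
16.52 tcp_deck mm [-88.1  -0.    9.2] F_deck [-3.2 -0.4  7.1] M [-0.12  0.84 -0.02] gap 0.126
 16.62 tcp_deck mm [-88.   -0.    9.2] F_deck [-2.3 -0.2  7.2] M [-0.15  0.82 -0.02] gap 0.127
 16.92 tcp_deck mm [-88.1   0.    9.2] F_deck [-7.3 -0.5 12.4] M [-0.19  1.36 -0.03] gap 0.132
 17.02 tcp_deck mm [-88.1   0.    9.2] F_deck [-7.2 -1.  12.5] M [-0.23  1.36 -0.04] gap 0.13
 17.37 tcp_deck mm [-88.2  -0.    9.2] F_deck [-11.3  -1.8  15.9] M [-0.33  1.99  0.01] gap 0.128
 17.47 tcp_deck mm [-88.2  -0.    9.2] F_deck [-11.3  -1.5  15.7] M [-0.36  2.   -0.02] gap 0.127
```

```bash
python3 - <<'E'
from cell import *
from h import *
Rd=deckR(DY); rt=tool(Rd); P=lambda x,z,y=0:DO+Rd@[x,y,z]
f=grab_frame("side")
for uv in ((303,243),(272,243),(334,243),(303,217),(303,270)):
    p=px(uv,240,135,6); r=f["cam_to_world"][:3,:3]@[(p[0]-f["cx"])/f["fx"],(p[1]-f["cy"])/f["fy"],1]; o=f["cam_to_world"][:3,3]
    t=((DO-o)@Rd[:,2])/(r@Rd[:,2]); print(uv,(1e3*Rd.T@(o+t*r-DO)).round(1))
for x,z in ((-.083,.0110),(-.083,.0125),(-.083,.014)):
    move_l(P(x,z),.01,rt); sleep(.1); rep(get_state())
E
```

```text
(303, 243) [21.4 -1.7 -0. ]
(272, 243) [32.6  6.3  0. ]
(334, 243) [10.1 -9.8 -0. ]
(303, 217) [ 28.7 -14.3  -0. ]
(303, 270) [13.8 11.1 -0. ]
 17.91 tcp_deck mm [-83.1   0.1  10.7] F_deck [ 0.3  0.4 -2.4] M [ 0.01  0.34 -0.01] gap 0.128
 18.31 tcp_deck mm [-82.9   0.   12.5] F_deck [-1.6 -0.6 -2.1] M [ 0.06  0.33 -0.  ] gap 0.129
 18.71 tcp_deck mm [-83.  -0.  14.] F_deck [-0.9 -0.4 -1.1] M [-0.02  0.35 -0.02] gap 0.129
```

```bash
python3 - <<'E'
from cell import *
from h import *
Rd=deckR(DY); rt=tool(Rd); P=lambda x,z,y=0:DO+Rd@[x,y,z]
f=grab_frame("side"); cv2.imwrite("pics/j_side.png",cv2.resize(f["img"][140:220,250:350,::-1],None,fx=7,fy=7,interpolation=cv2.INTER_CUBIC))
print(move_l(P(-.083,.005),.01,rt,until_force=4)); rep(get_state());sleep(.1); rep(get_state())
f=grab_frame("side"); cv2.imwrite("pics/j2_side.png",cv2.resize(f["img"][140:220,250:350,::-1],None,fx=7,fy=7,interpolation=cv2.INTER_CUBIC))
E
```

```text
True
 19.32 tcp_deck mm [-82.9  -0.    9.2] F_deck [0.3 0.1 4.6] M [-0.05  0.33  0.03] gap 0.134
 19.43 tcp_deck mm [-82.9   0.    9.2] F_deck [-0.5  0.   6. ] M [-0.02  0.26 -0.01] gap 0.126
```

View pics/j2_side.png

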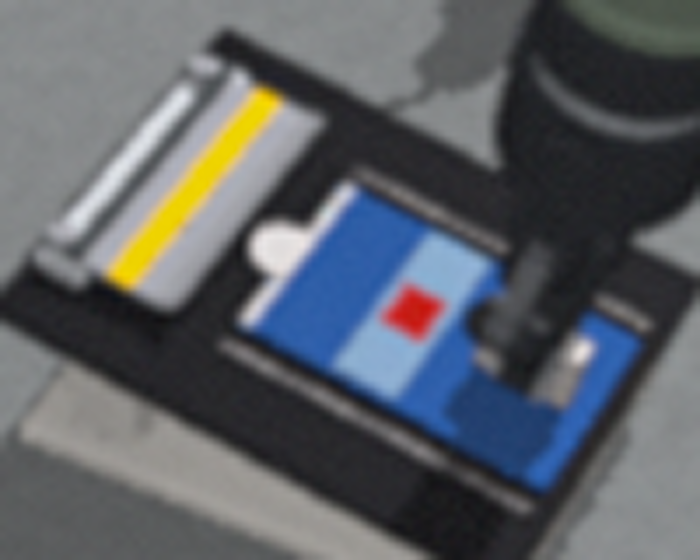

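The disc at about (275,245) is a flat mark: contact height is 9.2 mm there too, with the carrier covering part of it. So friction was what blocked the slide. I'll unload the carrier to near-zero normal force and slide.

```bash
python3 - <<'E'
from cell import *
from h import *
Rd=deckR(DY); rt=tool(Rd); P=lambda x,z,y=0:DO+Rd@[x,y,z]
move_l(P(-.083,.0097),.01,rt); rep(get_state())
for x in (-.075,-.066):
    print(move_l(P(x,.0097),.03,rt,until_force=10)); rep(get_state(),x)
f=grab_frame("side"); cv2.imwrite("pics/k_side.png",cv2.resize(f["img"][140:220,250:350,::-1],None,fx=7,fy=7,interpolation=cv2.INTER_CUBIC))
f=grab_frame("scene"); cv2.imwrite("pics/k_scene.png",cv2.resize(f["img"][200:280,255:355,::-1],None,fx=7,fy=7,interpolation=cv2.INTER_CUBIC))
E
```

```text
19.8 tcp_deck mm [-83.6   0.1   9.4] F_deck [ 0.4  0.5 -1.8] M [-0.04  0.35  0.03] gap 0.127
False
-0.075 20.22 tcp_deck mm [-74.7  -0.    9.7] F_deck [-1.   0.5 -2.7] M [ 0.04  0.28 -0.01] gap 0.13
False
-0.066 20.67 tcp_deck mm [-65.8   0.    9.7] F_deck [ 0.1 -1.5 -1.6] M [0.02 0.35 0.  ] gap 0.126
```

View pics/k_scene.png

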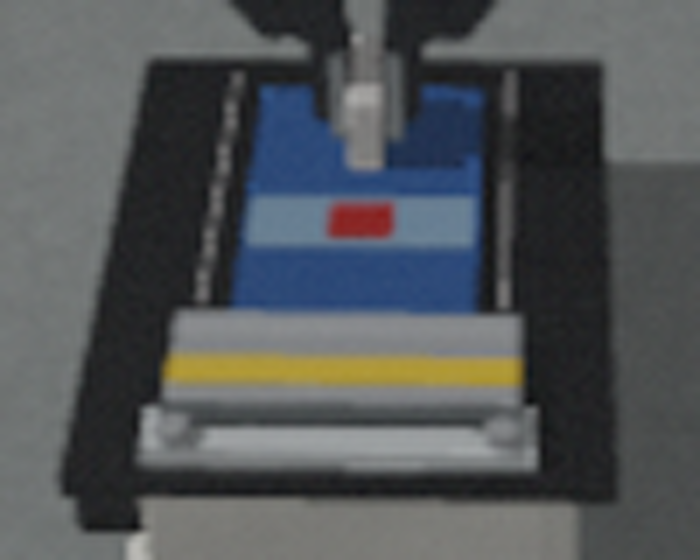

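View pics/k_side.png

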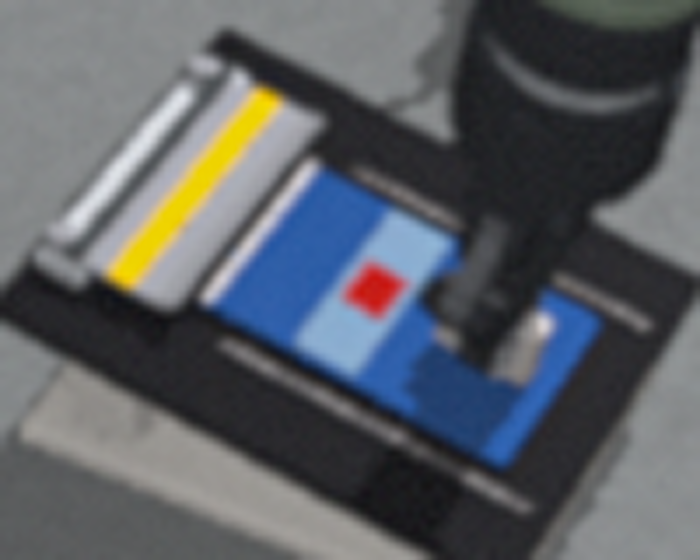

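The edge is just before the lip, parallel and centred, so I'll continue under the clip.

```bash
python3 - <<'E'
from cell import *
from h import *
Rd=deckR(DY); rt=tool(Rd); P=lambda x,z,y=0:DO+Rd@[x,y,z]
for x in (-.056,-.046,-.036):
    h=move_l(P(x,.0096),.03,rt,until_force=6); print(h); rep(get_state(),x)
    if h: break
f=grab_frame("side"); cv2.imwrite("pics/l_side.png",cv2.resize(f["img"][140:220,250:350,::-1],None,fx=7,fy=7,interpolation=cv2.INTER_CUBIC))
E
```

```text
False
-0.056 21.25 tcp_deck mm [-55.8  -0.    9.6] F_deck [-0.1  0.8 -1.8] M [ 0.01  0.33 -0.03] gap 0.13
False
-0.046 21.73 tcp_deck mm [-45.9   0.    9.6] F_deck [-0.1 -0.1 -1.8] M [ 0.01  0.35 -0.  ] gap 0.128
False
-0.036 22.22 tcp_deck mm [-35.9  -0.    9.5] F_deck [-0.   0.2 -1.6] M [-0.02  0.32  0.01] gap 0.126
```

View pics/l_side.png

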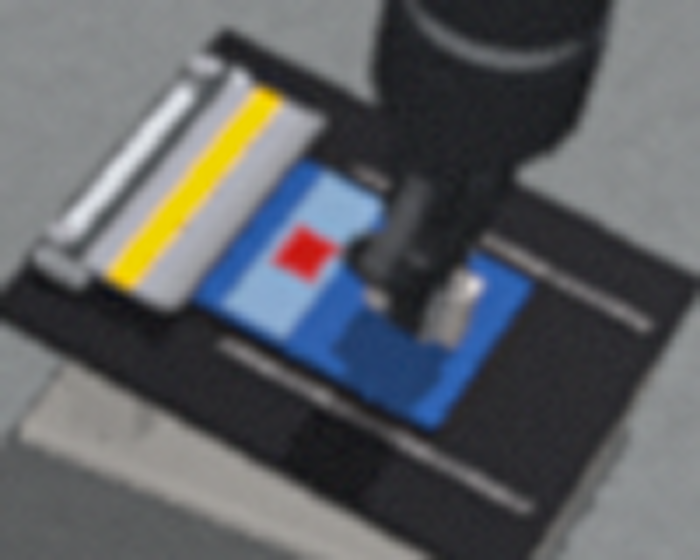

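```bash
python3 - <<'E'
from cell import *
from h import *
Rd=deckR(DY); rt=tool(Rd); P=lambda x,z,y=0:DO+Rd@[x,y,z]
h=move_l(P(-.014,.0095),.012,rt,until_force=5); print(h); rep(get_state()); sleep(.1); rep(get_state())
f=grab_frame("side"); cv2.imwrite("pics/m_side.png",cv2.resize(f["img"][140:220,250:350,::-1],None,fx=7,fy=7,interpolation=cv2.INTER_CUBIC))
E
```

```text
True
 23.28 tcp_deck mm [-26.4  -0.1   9.2] F_deck [ 1.7 -0.2  4.5] M [-0.05  0.07  0.04] gap 0.131
 23.38 tcp_deck mm [-26.3  -0.1   9.2] F_deck [ 1.5 -0.4  5. ] M [ 0.01 -0.04  0.04] gap 0.126
```

View pics/m_side.png

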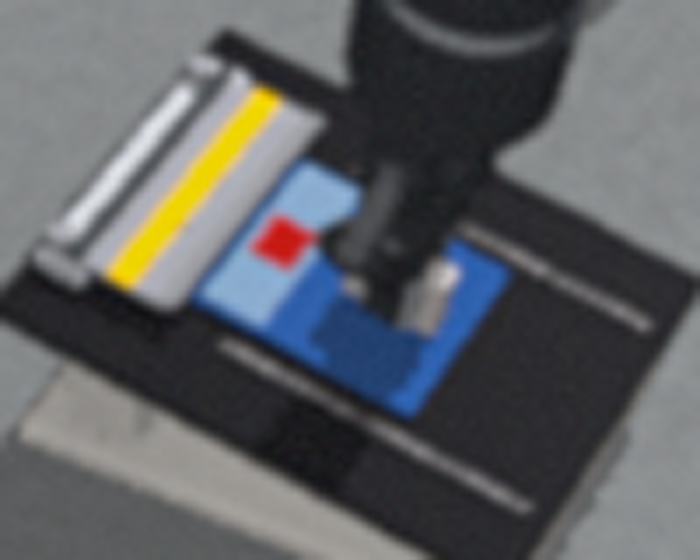

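That halt was ambiguous: F_z changed, but F_x didn't go negative. I'll unload and probe forward again to confirm the stop.

```bash
python3 - <<'E'
from cell import *
from h import *
Rd=deckR(DY); rt=tool(Rd); P=lambda x,z,y=0:DO+Rd@[x,y,z]
move_l(P(-.0268,.0100),.01,rt); rep(get_state())
for x in (-.0255,-.0245,-.0235,-.0225,-.0215,-.0205,-.0195):
    move_l(P(x,.0098),.01,rt); s=get_state(); rep(s,x)
    if (Rd.T@s['contact_force'])[0]<-5: break
E
```

```text
23.81 tcp_deck mm [-27.7   0.1   9.6] F_deck [-0.6 -0.5 -1.7] M [-0.01  0.36  0.01] gap 0.128
-0.0255 24.09 tcp_deck mm [-26.3   0.    9.4] F_deck [-2.4 -0.9 -1.9] M [-0.05  0.68  0.03] gap 0.131
-0.0245 24.34 tcp_deck mm [-26.3   0.    9.4] F_deck [-5.2 -0.5 -0.1] M [-0.12  1.25  0.02] gap 0.127
```

The stop is confirmed: TCP is blocked at x = −26.3 mm and F_x reaches −5 N with no normal load. Now I'll press down.

```bash
python3 - <<'E'
from cell import *
from h import *
Rd=deckR(DY); rt=tool(Rd); P=lambda x,z,y=0:DO+Rd@[x,y,z]
for z in (.009,.008,.007,.006,.005,.004,.003):
    move_l(P(-.0252,z),.01,rt); sleep(.1); s=get_state(); rep(s,z)
    if (Rd.T@s['contact_force'])[2]>10: break
sleep(.5); rep(get_state(),'hold')
for c,(a,b,u,v) in (("side",(140,220,250,350)),("scene",(200,280,255,355))):
  f=grab_frame(c); cv2.imwrite(f"pics/n_{c}.png",cv2.resize(f["img"][a:b,u:v,::-1],None,fx=7,fy=7,interpolation=cv2.INTER_CUBIC)); cv2.imwrite(f"pics/nfull_{c}.png",f["img"][:,:,::-1])
E
```

```text
0.009 24.7 tcp_deck mm [-26.3   0.    9.2] F_deck [-5.4 -0.4  4.2] M [-0.1   1.36  0.05] gap 0.127
0.008 25.05 tcp_deck mm [-26.3   0.    9.2] F_deck [-8.2  0.5 16.8] M [-0.03  1.96  0.05] gap 0.127
hold 25.55 tcp_deck mm [-26.3   0.    9.2] F_deck [-7.3  0.1 14.9] M [-0.02  1.96  0.06] gap 0.134
```

View pics/n_side.png

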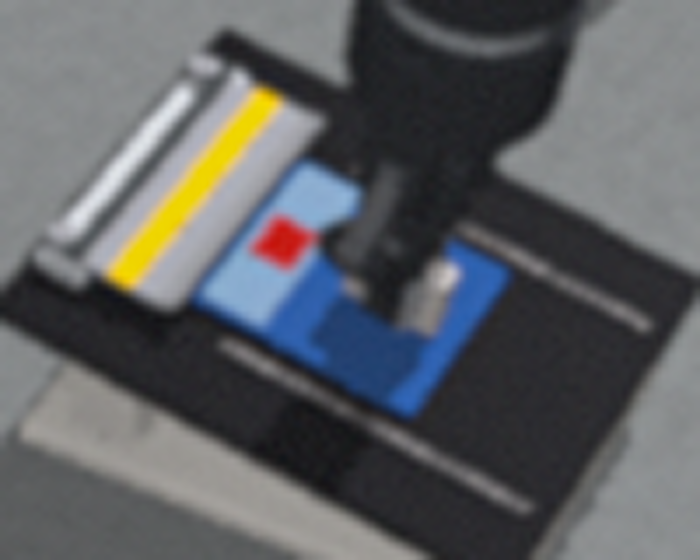

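View pics/n_scene.png

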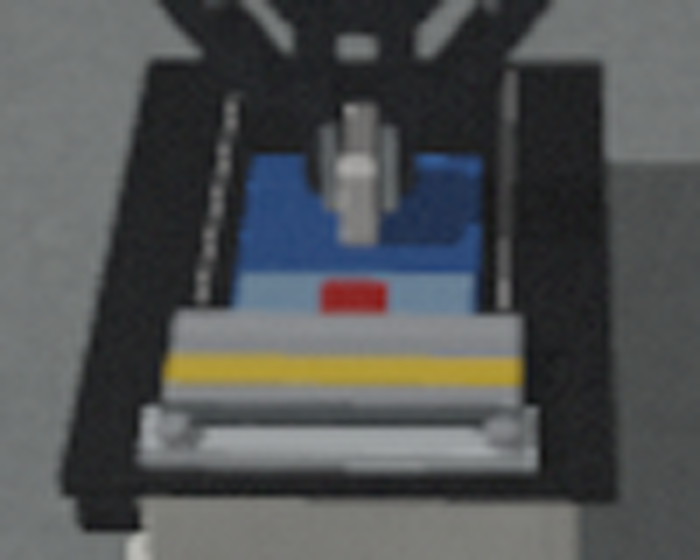

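View pics/nfull_scene.png

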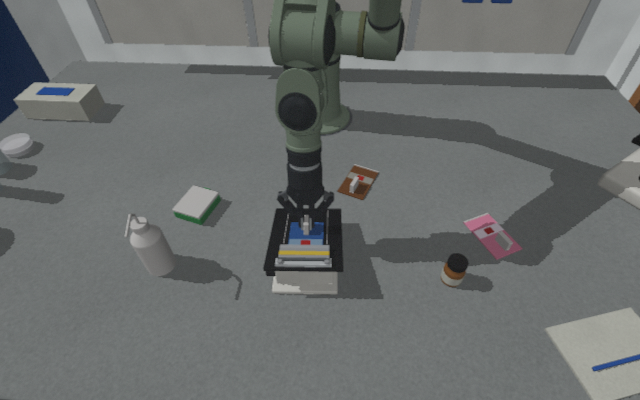

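```bash
python3 - <<'E'
from cell import *
from h import *
rep(get_state()); print(sign_off()); rep(get_state())
E
```

```text
25.65 tcp_deck mm [-26.3   0.1   9.2] F_deck [-8.3  0.6 15.2] M [-0.03  1.94  0.03] gap 0.128
the job is handed in; nothing more can be done
None
the job is handed in; nothing more can be done
```

I picked the blue carrier up by its fin, laid it flat on the stage in front of the clip and slid it up to the stop. I handed the job in at 25.7 s with the carrier still gripped at 60 N and pressed down. No verdict was reported.

**Last checks before handing in:**
- **Stop:** the carrier is firmly against it. Forward motion was blocked with −5 N along the slope and no downward load, and the force was about −8 N in the final hold. The gripper halted 1.3 mm before my stage estimate put the stop, which is within its error.
- **Press:** about 15 N into the stage at the wrist. The gripper height was 9.2 mm, the same as at every flat contact before.
- **Clip:** it looked down and unmoved in both cameras. I could not read the hinge angle directly.
- **Alignment:** the carrier is square with the lip and centred between the white lines to about 1–2 mm.
- **Bystanders:** the slide box, wash bottle and stain jar show no movement in the overview picture.

**What went wrong on the way:**
- **First slide attempts:** friction blocked them (about 11 N forward with 16 N down). I unloaded the carrier and placed it flat again about 5 mm further on, still in front of the clip. I then slid it with almost no normal load, about 0.5 mm clear of the stage by my estimate.
- **First halt near the stop:** it was ambiguous because the force changed mainly downwards. I backed off and probed again before pressing.

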